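# Set the eccentric guide on the router bed and prove the gap with a plug gauge

### The job

Swing the lever of the eccentric wooden disc until it lies over the red line, which opens the gap between disc and fence to suit the orange plug gauge. Then stand the orange gauge on the white patch by the fence and slide it along the bed through the gap, without lifting it, onto the green patch; leave it standing there with the lever still on the red line. Leave the blue gauge where it is.

Things in the scene. Friction and masses are not known exactly. Their poses are not given: they have to be found in the camera images.
- guide: Gap guide fixed to the bed. Origin: bed level, on the bolt the disc turns about; x square towards the fence, y along it to the robot's left, z up. Aluminium fence 340 mm long, 30 high, near face at x = 91 mm. Plywood disc 90 mm dia., 25 high, centre 15 mm off the bolt. On the bed: white patch 46 x 50 mm at (68,-110), green at (68,110), both on the lane's centre line; red line along -x, from -60 to -160.
- cam (a joint): Turn of disc and lever about the bolt, rad, anticlockwise from above; 0 = lever over the red line (along the guide's -x), gap 46 mm; gap = 46 - 15 sin(value) mm. Stops -0.9 and 1.6. Starts 0.75 to 1.5: lever swung to the white-patch end (+1.57 is along the guide's -y), gap too tight. About 4 N at the handle moves it; it stays where left.
- cam_handle (a point): Middle of the round red upright handle near the end of the black lever: 18 mm dia., from 34 to 86 mm above the bed (this point at 60 mm), axis 105 mm from the bolt axis. The lever is 22 mm wide, 25 to 35 mm above the bed; the bolt head reaches 44 mm.
- gauge_knob (a point): Centre of the grip knob of the loose orange plug gauge, 68 mm above its underside, z up its axis. Round, 90 mm tall, about 0.2 kg: foot 40 mm dia. and 32 high, thin neck, knob 24 mm dia. from 46 to 90 mm up. Starts upright on the bed, clear of the guide, on either side.
- nogo_knob (a point): Centre of the grip knob of the loose blue plug gauge, 68 mm above its underside: a bystander of the same form with a 54 mm foot. Leave it alone.
Things that resemble listed ones, but are neither listed nor needed, are in the scene too. Of the things like the part that bears gauge_knob, leave any that is grey or turquoise; of the rest the larger one is meant.

How it is judged:
By the outcome, as a careful person would: the job done as asked, in the order asked, and still so for the second after the job is handed in, with the robot touching nothing.
It also fails if it takes over 61 s, if anything falls off the work surface, if the arm or the gripper's body presses on something with over 40 N, if the wrist force passes 120 N, or if a joint passes its speed limit or range.

### The arm

A 7-joint arm with a two-finger parallel gripper is mounted at the origin on the work surface. World frame = base frame: x ahead of the robot, y to its left, z up, the work surface at z = 0. Lengths are in m, angles in rad, forces in N, time in s.
With the tool pointing down it reaches from about 0.4 to 0.85 m from the base axis. Payload 4.5 kg.
Tool frame: the origin (TCP) lies midway between the tips of the shut fingers; the grasp point (between the pads) lies 19 mm behind it; y points along the fingers, z is the direction in which the jaws open and shut, and the axes are right-handed (so a half turn about y gives the same grasp; the last joint's range is limited). The gripper opens to 88 mm and grips with 3 to 60 N. Pads are 18 mm wide; open, the fingers measure 123 mm over their backs; the gripper's body (75 mm by 187 mm) begins 45 mm behind the grasp point.
Start: joints at [-1.242, 0.689, -0.195, 1.565, 0.157, 0.902, -0.215], TCP at [0.182, 0.598, 0.239] pointing down, gripper open.
Joint ranges: [-3.01, 3.01], [-0.46, 2.08], [-1.47, 1.51], [0.13, 2.56], [-1, 4.14], [0.04, 2.09], [-2.66, 2.66]. Speed limits (rad/s): [2.57, 2.57, 3.14, 3.14, 3.14, 3.14, 3.14].

### API

Orientations are given as a unit quaternion [x, y, z, w].
In Python, from plant import r, snapshot, get_calibration, job, boxes_of gives the robot as it stands. The module is installed in compiled form; this text tells all that it offers.
- The arm moves only by the shell command python3 -m handwheel 'ROWS' [OPENING] [FORCE]. ROWS is JSON, a list that holds one entry, the list of rows, each a list of 6 numbers: the shift along the tool's x, y, z as a fraction of full scale, then the turn, a rotation vector about the tool's x, y, z as a fraction of full scale. In form: [[[x, y, z, wx, wy, wz], ...]]. A call has 1 to 12 rows; each row is the pose to reach, as a shift and turn from the pose commanded when the call began, along the tool's axes at that moment, turning the shorter way round; what a row does not reach only later rows make up. Full scale, the value 1, is 100 cm for a shift and 180 degrees for a turn. A row lasts 1/12 s, in which the tool goes at most 41.7 mm and 7.16 degrees, less where a joint would pass 70% of its speed; a pose out of reach is approached as far as the arm can. A call with a number of a shift or a turn outside -1 to 1 is refused whole. A call with a gripper value outside its range is refused whole. OPENING is the opening, from -1 (shut) to 1 (fully open), set as the call begins (- or left out, the last holds). The fingers move at their own pace and stop on an object; FORCE is the grip in N (left out, the last holds). Time passes only in rows, so rows that repeat a pose let the fingers close. It gives the time, the measured TCP pose, the force and the opening at its end, in the units of the state.
- r.get_state(): the state, without advancing time (a new reading comes with each control period).
- snapshot(name): name is "scene" or "side" or "wrist"; returns the picture (384x512x3 uint8, red, green, blue); there is no depth.
- get_calibration(name): a dict with "fx", "fy", "cx", "cy" (pixels), "T" (4x4, takes a point from camera to world coordinates). Camera axes: x right, y down, z forward; pixel columns grow to the right and rows downward; lengths in m; the calibration is good to about 2 mm. A picture is of the moment at which its call begins: read the wrist's pose just before it. get_calibration takes no time and is no camera call; for the wrist camera it gives the pose at the moment of the call.
- job.finish_job(): hands the job in, once; it reports no verdict.
Trained networks look in the newest picture that a camera, given by its name, has taken for a name from the list of things; names that differ only in an ending like _2 or _b are one class to them, and where a whole thing is asked for, a point or a joint stands for the part that bears it (a point fixed in the world has none). Each returns a list of dicts, best first, with "confidence" (0 to 1); they miss things now and then, are a little off and sometimes report something else, mostly with a low value. They report only what shows in the picture. A call takes as long as a camera call. They do not tell look-alikes from the thing itself.
- boxes_of(thing, camera): "bbox" ([left, top, right, bottom] in pixels, round what is visible of it).
The state is a dict: "clock": time; "q": joint angles; "qd": joint speeds; "joint_torque": joint torques, N m; "tool_pos": TCP position; "eef_rot": TCP orientation; "contact_force": force on the tool from outside, world axes, zero at the start; "moment": the same for the moment, N m; "opening": opening from 0.0 (shut) to 1.0 (fully open).
Only numpy, scipy, OpenCV 4.12 (cv2) and the standard library are available. Lean on these libraries where they do the work, as an engineer would, in place of code of your own. Each camera call takes 0.05 s, during which the arm holds its last target. There are 200 camera calls.

## Working session

There is one attempt and no reset: what is moved stays moved. The work goes in short steps, Python scripts to look and compute and a shell command to move; the robot and the scene stay as the last step left them, time stands still between calls to the robot, and variables do not carry over. Pictures are saved under pics/ and viewed, about 8 in all and at most 12, crops included, and the job is handed in when it is done.

```bash
mkdir -p pics
python3 - <<'E'
from plant import r,snapshot,get_calibration,job,boxes_of
import cv2,numpy as np
ims=[]
for n in["scene","side"]:
    im=snapshot(n);cv2.imwrite(f"pics/{n}0.png",im[:,:,::-1]);
    c=get_calibration(n);print(n,c["fx"],c["fy"],c["cx"],c["cy"],np.round(c["T"],3).tolist())
    for t in["guide","cam","cam_handle","gauge_knob","nogo_knob"]:
        print(t,[(np.round(d["bbox"]).astype(int).tolist(),round(d["confidence"],2)) for d in boxes_of(t,n)])
s=r.get_state();print({k:np.round(v,4).tolist() for k,v in s.items()})
E
```

```text
scene 406.85316241210006 406.85316241210006 250.0326336417905 194.05909231354647 [[-0.415, 0.673, -0.612, 1.084], [0.91, 0.297, -0.291, 0.265], [-0.015, -0.677, -0.735, 0.799], [0.0, 0.0, 0.0, 1.0]]
guide [([186, 186, 321, 314], 0.77)]
cam [([248, 185, 286, 259], 0.67)]
cam_handle [([247, 187, 285, 261], 0.7)]
gauge_knob [([187, 147, 199, 169], 0.7), ([162, 154, 183, 187], 0.62), ([152, 183, 166, 207], 0.54)]
nogo_knob [([369, 217, 394, 251], 0.98)]
side 412.9242794878125 412.9242794878125 260.0230569798558 195.5075914337721 [[0.997, -0.034, 0.069, 0.413], [-0.076, -0.57, 0.818, -0.759], [0.012, -0.821, -0.571, 0.597], [0.0, 0.0, 0.0, 1.0]]
guide [([227, 160, 342, 254], 0.61)]
cam [([257, 187, 305, 219], 0.67)]
cam_handle [([258, 184, 309, 219], 0.56)]
gauge_knob [([266, 311, 291, 365], 0.85), ([207, 278, 226, 315], 0.78), ([251, 269, 274, 318], 0.59), ([298, 280, 311, 310], 0.58)]
nogo_knob [([232, 125, 251, 163], 0.75)]
{'clock': 0.6, 'q': [-1.2422, 0.6891, -0.1946, 1.5653, 0.1573, 0.9025, -0.2151], 'qd': [-0.0006, -0.0013, -0.0007, 0.001, -0.0009, -0.0002, -0.0009], 'joint_torque': [-0.0001, -52.7251, -1.2663, -15.3679, -0.0518, -0.0004, 0.0], 'tool_pos': [0.1816, 0.5981, 0.2388], 'eef_rot': [-0.6994, 0.1038, -0.1038, 0.6995], 'contact_force': [-0.7122, 0.0005, 0.3587], 'moment': [0.0003, -0.0058, 0.0108], 'opening': 0.9987}
```

View pics/scene0.png

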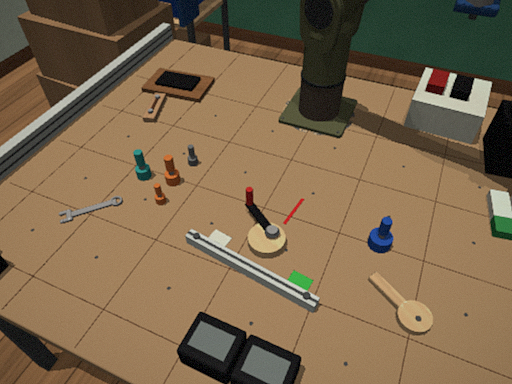

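View pics/side0.png

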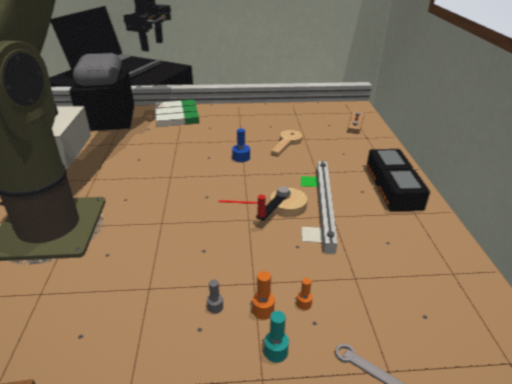

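The scene view shows the large orange gauge at (172,170), a small orange one at (159,195), and teal and grey look-alikes. The handle is at (250,195), the disc at (267,240), the white patch at (219,239), the green patch at (300,281), the red line at (293,211) and the blue gauge at (381,235). The side view agrees: large orange at (263,295), handle at (262,207). Next I'll measure the guide pose.

```bash
cat > h.py <<'E'
import cv2,numpy as np
from scipy.spatial.transform import Rotation as R
from plant import r,snapshot,get_calibration,boxes_of
def ray(c,u,v):
    T=np.array(c["T"]);d=T[:3,:3]@[(u-c["cx"])/c["fx"],(v-c["cy"])/c["fy"],1];return T[:3,3],d/np.linalg.norm(d)
def onz(c,u,v,z):
    o,d=ray(c,u,v);return o+d*(z-o[2])/d[2]
def tri(rs):
    A=0;b=0
    for o,d in rs:
        P=np.eye(3)-np.outer(d,d);A=A+P;b=b+P@o
    p=np.linalg.solve(A,b);return p,[np.linalg.norm((np.eye(3)-np.outer(d,d))@(p-o)) for o,d in rs]
def proj(c,P):
    T=np.array(c["T"]);q=(np.atleast_2d(P)-T[:3,3])@T[:3,:3];return np.c_[q[:,0]/q[:,2]*c["fx"]+c["cx"],q[:,1]/q[:,2]*c["fy"]+c["cy"]]
def blobs(im,lo,hi,box,mn=8):
    h=cv2.cvtColor(im,cv2.COLOR_RGB2HSV);m=cv2.inRange(h,np.array(lo),np.array(hi))
    k=np.zeros_like(m);l,t,rr,b=box;k[t:b,l:rr]=m[t:b,l:rr]
    n,lab,st,ce=cv2.connectedComponentsWithStats(k);return [(st[i].tolist(),np.round(ce[i],1).tolist()) for i in range(1,n) if st[i][4]>=mn],lab
E
python3 - <<'E'
from h import *
B={"scene":(130,130,350,320),"side":(190,150,350,330)}
for n in B:
    im=cv2.imread(f"pics/{n}0.png")[:,:,::-1].copy();c=get_calibration(n)
    for nm,lo,hi in[("red",(0,170,90),(5,255,255)),("red2",(174,150,90),(180,255,255)),("orange",(6,200,100),(13,255,255)),("green",(50,150,80),(75,255,255)),("white",(0,0,190),(180,45,255))]:
        for st,ce in blobs(im,lo,hi,B[n])[0]: print(n,nm,st,ce,np.round(onz(c,*ce,0)[:2],4))
    l,t,rr,b=B[n];
s=[cv2.resize(cv2.imread("pics/scene0.png")[180:320,140:330],None,fx=4,fy=4,interpolation=2)]
cv2.imwrite("pics/c1.png",s[0])
E
```

```text
scene red [246, 187, 7, 5, 28] [248.6, 189.1] [ 0.4039 -0.0623]
scene red [293, 199, 11, 13, 21] [297.6, 205.3] [0.4052 0.0785]
scene red [284, 213, 10, 10, 13] [288.5, 218.2] [0.4552 0.0724]
scene red2 [297, 199, 6, 8, 11] [299.5, 202.0] [0.3924 0.0791]
scene red2 [284, 207, 13, 17, 30] [289.8, 215.1] [0.4444 0.0717]
scene green [288, 271, 25, 19, 236] [300.1, 279.9] [0.6109 0.1594]
scene white [190, 230, 6, 3, 11] [192.5, 230.8] [ 0.5887 -0.1301]
scene white [200, 230, 106, 62, 474] [239.6, 252.9] [0.6005 0.0047]
scene white [186, 234, 8, 6, 14] [189.4, 236.2] [ 0.6062 -0.1287]
scene white [195, 240, 120, 66, 339] [256.3, 272.6] [0.6335 0.0625]
scene white [310, 293, 9, 7, 23] [314.2, 296.3] [0.6366 0.2009]
side red [219, 195, 46, 22, 203] [252.9, 203.7] [0.4655 0.0629]
side orange [259, 272, 11, 25, 126] [263.8, 281.0] [ 0.4709 -0.195 ]
side orange [304, 279, 6, 7, 23] [305.9, 281.6] [ 0.5528 -0.2019]
side orange [254, 295, 19, 23, 180] [263.3, 305.0] [ 0.465  -0.2542]
side orange [299, 295, 12, 9, 50] [304.4, 299.3] [ 0.5426 -0.2458]
side orange [303, 305, 5, 4, 9] [304.9, 306.1] [ 0.5409 -0.2618]
side green [301, 177, 16, 9, 142] [308.5, 181.0] [0.6205 0.1574]
side white [319, 167, 9, 65, 131] [323.2, 201.9] [0.6405 0.0601]
side white [326, 168, 7, 47, 78] [328.9, 191.0] [0.665 0.107]
side white [332, 216, 2, 7, 10] [332.3, 219.3] [ 0.6478 -0.0105]
side white [333, 225, 2, 5, 8] [333.4, 227.4] [ 0.6437 -0.0403]
side white [302, 227, 18, 15, 240] [310.6, 233.9] [ 0.5874 -0.0598]
side white [326, 237, 3, 5, 10] [326.6, 239.4] [ 0.6194 -0.0806]
```

View pics/c1.png

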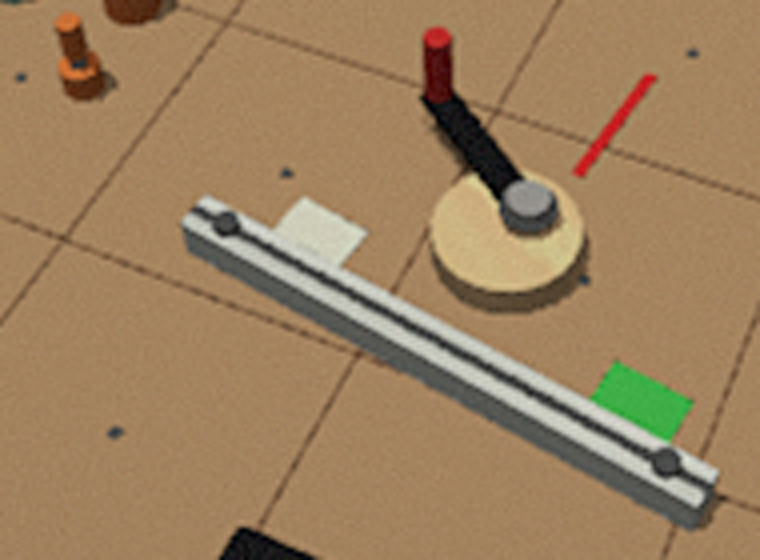

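```bash
cat > fit.py <<'E'
from h import *
from scipy.optimize import least_squares
pts=[((302.5,199.25),(-160,0,0)),((285,223.5),(-60,0,0)),((293.75,270.25),(45,85,0)),((313.5,281),(45,135,0)),((216,229.25),(45,-135,0)),((231.5,238.5),(45,-85,0)),((191.75,229.25),(91,-170,30)),((319.5,298.75),(91,170,30)),((272.25,229.25),(0,0,44))]
sp=[((310.6,233.9),(68,-110,0)),((308.5,181.0),(68,110,0)),((219,202),(-160,0,0))]
cs,cd=get_calibration("scene"),get_calibration("side")
def W(p,L):
    L=np.atleast_2d(L)/1000.;c,s=np.cos(p[2]),np.sin(p[2]);return np.c_[p[0]+c*L[:,0]-s*L[:,1],p[1]+s*L[:,0]+c*L[:,1],L[:,2]]
def f(p): return np.r_[(proj(cs,W(p,[b for a,b in pts]))-[a for a,b in pts]).ravel(),(proj(cd,W(p,[b for a,b in sp]))-[a for a,b in sp]).ravel()]
s=least_squares(f,[.52,.06,0],loss="soft_l1",f_scale=1.);p=s.x
if __name__=="__main__":
    print(p,np.round(f(p).reshape(-1,2),1).tolist())
    for nm,a,b in[("gauge knob(box)",None,None)]:
        pass
    h=onz(cs,249.25,189.25,.086);d=h[:2]-p[:2];print("handle",h,"r",np.linalg.norm(d),"cam",(np.arctan2(d[1],d[0])-p[2]-np.pi+np.pi)%(2*np.pi)-np.pi)
    h=onz(cd,262,197,.086);d=h[:2]-p[:2];print("handle side",h,np.linalg.norm(d))
    print("white",W(p,[68,-110,0]),"green",W(p,[68,110,0]),"handle0",W(p,[-105,0,60]))
    # gauge: box-based fit in both views
    th=np.linspace(0,6.28,40)
    def mod(x,y):
        P=[]
        for rr,z in[(.02,0),(.02,.032),(.012,.046),(.012,.09)]: P.append(np.c_[x+rr*np.cos(th),y+rr*np.sin(th),0*th+z])
        return np.vstack(P)
    def bb(c,q): a=proj(c,mod(*q));return np.r_[a.min(0),a.max(0)]
    for cam,c,box in[("scene",cs,[162,154,183,187]),("side",cd,[251,269,274,318])]:
        g=least_squares(lambda q:bb(c,q)-box,[.45,-.2]);print(cam,g.x,np.round(g.fun,1))
    im=cv2.imread("pics/scene0.png");im2=cv2.imread("pics/side0.png")
    L=[(91,-170,30),(91,170,30),(45,85,0),(45,135,0),(45,-135,0),(45,-85,0),(-60,0,0),(-160,0,0),(0,0,44)]
    for q in proj(cd,W(p,L)): cv2.circle(im2,tuple(int(round(v*16)) for v in q),16,(255,0,255),-1,shift=4)
    cv2.imwrite("pics/c2.png",cv2.resize(im2[150:330,190:360],None,fx=3.3,fy=3.3,interpolation=2))
E
python3 fit.py
```

```text
[ 0.53739381  0.06026987 -0.14702832] [[0.4, -0.2], [-1.0, 0.8], [-0.2, 0.4], [-0.2, 0.1], [-0.5, 0.3], [0.6, -0.2], [-0.4, -0.7], [0.3, -0.8], [-0.1, 0.3], [0.4, -0.4], [0.0, -0.4], [-1.2, -2.0]]
handle [ 0.47692359 -0.02540057  0.086     ] r 0.10486216117943378 cam 1.1031852798347996
handle side [ 0.4791406  -0.03201266  0.086     ] 0.10913066592836716
white [[ 0.58854524 -0.05850526  0.        ]] green [[0.62077505 0.15912112 0.        ]] handle0 [[0.43352668 0.07565229 0.06      ]]
scene [ 0.46130758 -0.26327545] [ 1.8  0.3 -2.  -0.2]
side [ 0.46227765 -0.2637652 ] [ 0.2 -0.2 -0.2  0.2]
```

View pics/c2.png

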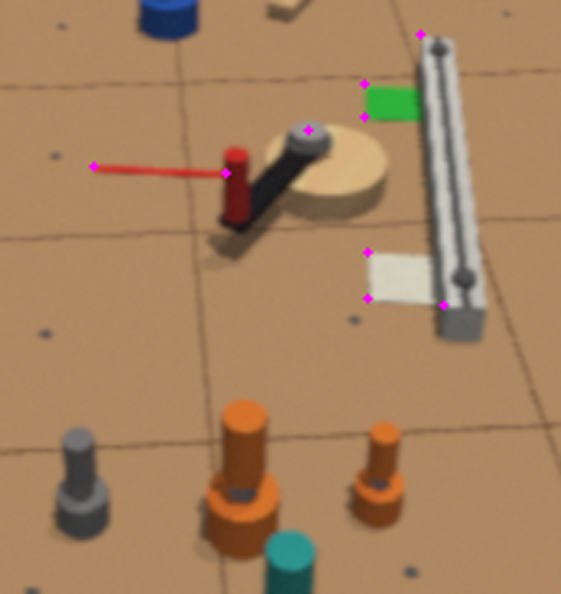

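The fit is good: residuals are under 1 px in the scene view, the handle radius comes to 104.9 mm against 105, and cam is about 1.10 rad. Both views put the gauge within 1 mm. Next I'll work out the moves in tool axes.

```bash
cat > go.py <<'E'
from fit import *
import sys
def st():
    s=r.get_state();M=R.from_quat(s["eef_rot"]).as_matrix();return s,np.array(s["tool_pos"]),M
def to(xyz,zdir=None):
    s,t,M=st();sh=M.T@(np.array(xyz)-t);w=np.zeros(3)
    if zdir is not None:
        z=np.array([*zdir,0.])/np.linalg.norm(zdir)
        if z@M[:,2]<0:z=-z
        y=np.array([0,0,-1.]);N=np.c_[np.cross(y,z),y,z];w=R.from_matrix(M.T@N).as_rotvec()/np.pi
    print("to",np.round(xyz,4),"rows shift",np.round(sh,4),"turn",np.round(w,4))
if __name__=="__main__":
    s,t,M=st();print(s["clock"],t,np.round(M,3).tolist(),"q",np.round(s["q"],2),"F",np.round(s["contact_force"],1),s["opening"])
E
python3 go.py
python3 - <<'E'
from go import *
H=np.array([.4769,-.0254]);d=H-p[:2];to([*H,.20],[-d[1],d[0]]);to([*H,.048],[-d[1],d[0]])
gy=W(p,[0,1000,0])[0,:2]-p[:2];print(gy);to([*W(p,[-105,0,0])[0,:2],.048],gy)
for n,b in[("teal",[266,311,291,365]),("grey",[207,278,226,315]),("small",[298,280,311,310])]: print(n,onz(cd,(b[0]+b[2])/2,b[3]-7,0))
E
```

```text
0.6 [0.18157584 0.59806874 0.23875619] [[0.957, 0.0, 0.291], [-0.291, 0.0, 0.957], [-0.0, -1.0, 0.0]] q [-1.24  0.69 -0.19  1.57  0.16  0.9  -0.22] F [-0.7  0.   0.4] 0.9987216043321915
to [ 0.4769 -0.0254  0.2   ] rows shift [ 0.4637  0.0387 -0.5108] turn [-0.     -0.3981  0.    ]
to [ 0.4769 -0.0254  0.048 ] rows shift [ 0.4637  0.1907 -0.5108] turn [-0.     -0.3981  0.    ]
[0.14649917 0.98921079]
to [0.4335 0.0757 0.048 ] rows shift [ 0.3929  0.1907 -0.4267] turn [-0.    -0.047 -0.   ]
teal [ 0.48059695 -0.36434921  0.        ]
grey [ 0.37949308 -0.25551752  0.        ]
small [ 0.54134873 -0.25456808  0.        ]
```

```bash
python3 -m handwheel '[[[0.02,0,-0.02,0,-0.02,0],[0.05,0.005,-0.05,0,-0.05,0],[0.075,0.01,-0.08,0,-0.085,0],[0.1,0.012,-0.11,0,-0.12,0],[0.125,0.014,-0.14,0,-0.155,0],[0.15,0.016,-0.17,0,-0.19,0],[0.175,0.018,-0.2,0,-0.225,0],[0.2,0.02,-0.23,0,-0.26,0],[0.225,0.022,-0.255,0,-0.295,0],[0.25,0.024,-0.28,0,-0.33,0],[0.27,0.025,-0.3,0,-0.36,0],[0.28,0.025,-0.31,0,-0.398,0]]]' 0.2 10
python3 - <<'E'
from go import *
H=np.array([.4769,-.0254]);d=H-p[:2];to([*H,.16],[-d[1],d[0]]);s,t,M=st();print(t,s["q"],s["clock"])
E
```

```text
clock: 1.6
tool_pos: [0.3609, 0.2158, 0.2134]
eef_rot: [0.629, 0.325, -0.326, -0.627]
contact_force: [0.5, -0.5, 0.2]
opening: 0.602
to [ 0.4769 -0.0254  0.16  ] rows shift [-0.1298  0.0542 -0.2339] turn [ 0.0006 -0.0002 -0.0008]
[0.36090829 0.21581081 0.2134221 ] [-0.25266378  0.52942247 -0.59917052  2.16661838  0.53726132  0.59541394
  1.28198354] 1.6
```

```bash
python3 -m handwheel '[[[-0.015,0.005,-0.025,0,0,0],[-0.03,0.01,-0.055,0,0,0],[-0.045,0.015,-0.085,0,0,0],[-0.065,0.02,-0.115,0,0,0],[-0.085,0.03,-0.145,0,0,0],[-0.1,0.04,-0.175,0,0,0],[-0.115,0.048,-0.205,0,0,0],[-0.125,0.053,-0.225,0,0,0],[-0.13,0.054,-0.234,0,0,0],[-0.13,0.054,-0.234,0,0,0],[-0.13,0.054,-0.234,0,0,0]]]' - 10
python3 - <<'E'
from go import *
im=snapshot("wrist");c=get_calibration("wrist")
for q in proj(c,[[.4769,-.0254,.086],[.4769,-.0254,.034]]): cv2.circle(im,tuple(int(v) for v in q),3,(255,0,255),-1)
cv2.imwrite("pics/w1.png",im[:,:,::-1])
H=np.array([.4769,-.0254]);d=H-p[:2];to([*H,.048],[-d[1],d[0]]);s,t,M=st();print(t,s["clock"])
E
```

```text
clock: 2.52
tool_pos: [0.4753, -0.0201, 0.16]
eef_rot: [-0.628, -0.325, 0.325, 0.628]
contact_force: [0.8, 0.1, -0.4]
opening: 0.598
to [ 0.4769 -0.0254  0.048 ] rows shift [-0.0042  0.1122 -0.005 ] turn [-0.0001  0.0006  0.0005]
[ 0.47519163 -0.01925454  0.16018654] 2.5667
```

View pics/w1.png

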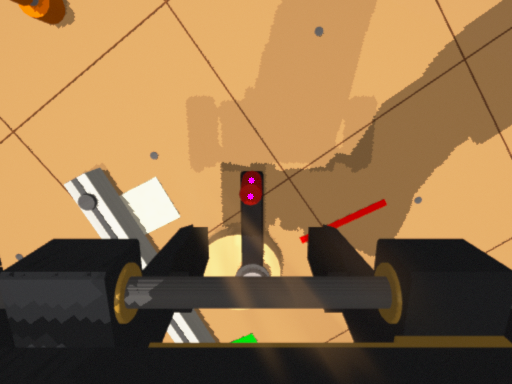

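The projected handle points (pink, about (251,181) and (250,196)) fall right on the red handle, so the estimate holds. Descending.

```bash
python3 -m handwheel '[[[-0.004,0.02,-0.005,0,0,0],[-0.004,0.045,-0.005,0,0,0],[-0.004,0.07,-0.005,0,0,0],[-0.004,0.09,-0.005,0,0,0],[-0.004,0.105,-0.005,0,0,0],[-0.004,0.112,-0.005,0,0,0],[-0.004,0.112,-0.005,0,0,0],[-0.004,0.112,-0.005,0,0,0],[-0.004,0.112,-0.005,0,0,0]]]' - 10;  python3 -m handwheel '[[[0,0,0,0,0,0],[0,0,0,0,0,0],[0,0,0,0,0,0],[0,0,0,0,0,0],[0,0,0,0,0,0],[0,0,0,0,0,0]]]' -1 12
python3 - <<'E'
from go import *
s,t,M=st();F=W(p,[-105,0,0])[0,:2];print(t,s["q"])
for k in range(1,11):
    a=1.103*(1-k/10); q=W(p,[-105*np.cos(a),-105*np.sin(a),0])[0,:2]; d=q-p[:2]; to([*q,t[2]],[-d[1],d[0]])
E
```

```text
clock: 3.32
tool_pos: [0.4778, -0.0264, 0.0487]
eef_rot: [0.628, 0.326, -0.325, -0.628]
contact_force: [0.3, 0.1, -0.1]
opening: 0.597
clock: 3.82
tool_pos: [0.4774, -0.0274, 0.0478]
eef_rot: [0.628, 0.325, -0.325, -0.628]
contact_force: [0.5, 0.3, 1.0]
opening: 0.199
[ 0.4773822  -0.02740041  0.04778766] [ 0.13707906  0.86646298 -0.28740716  2.13035925  0.93142377  0.27255356
  1.56076956]
to [ 0.4678 -0.0183  0.0478] rows shift [ 0.0019 -0.      0.0131] turn [0.0001 0.0349 0.    ]
to [ 0.4595 -0.0102  0.0478] rows shift [ 0.0038 -0.      0.0245] turn [0.0001 0.07   0.0001]
to [ 0.4522 -0.0012  0.0478] rows shift [ 0.0069 -0.      0.0357] turn [1.000e-04 1.051e-01 1.000e-04]
to [0.446  0.0086 0.0478] rows shift [ 0.0113 -0.      0.0464] turn [0.000e+00 1.402e-01 1.000e-04]
to [0.4409 0.0189 0.0478] rows shift [ 0.0168 -0.      0.0566] turn [0.000e+00 1.753e-01 1.000e-04]
to [0.4369 0.0298 0.0478] rows shift [ 0.0234 -0.      0.0661] turn [0.000e+00 2.104e-01 1.000e-04]
to [0.4342 0.0411 0.0478] rows shift [ 0.031  -0.      0.0748] turn [0.000e+00 2.455e-01 1.000e-04]
to [0.4327 0.0526 0.0478] rows shift [ 0.0395 -0.      0.0827] turn [0.000e+00 2.807e-01 1.000e-04]
to [0.4325 0.0641 0.0478] rows shift [ 0.0488 -0.      0.0895] turn [0.000e+00 3.158e-01 1.000e-04]
to [0.4335 0.0757 0.0478] rows shift [ 0.0588 -0.      0.0953] turn [0.000e+00 3.509e-01 1.000e-04]
```

```bash
python3 -m handwheel '[[[0.001,0,0.007,0,0.018,0],[0.002,0,0.013,0,0.035,0],[0.003,0,0.019,0,0.053,0],[0.004,0,0.0245,0,0.07,0],[0.0055,0,0.03,0,0.088,0],[0.007,0,0.0357,0,0.105,0],[0.009,0,0.041,0,0.123,0],[0.0113,0,0.0464,0,0.14,0],[0.014,0,0.0515,0,0.158,0],[0.0168,0,0.0566,0,0.175,0],[0.0168,0,0.0566,0,0.175,0],[0.0168,0,0.0566,0,0.175,0]]]'
python3 - <<'E'
from go import *
s,t,M=st();print(t,s["q"])
for k in range(5,11):
    a=1.103*(1-k/10); q=W(p,[-105*np.cos(a),-105*np.sin(a),0])[0,:2]; d=q-p[:2]; to([*q,t[2]],[-d[1],d[0]])
E
```

```text
clock: 4.82
tool_pos: [0.4406, 0.0189, 0.0478]
eef_rot: [0.693, 0.143, -0.143, -0.692]
contact_force: [-0.8, -1.3, 2.2]
opening: 0.195
[0.44060052 0.01889383 0.04776356] [-0.11239341  0.84920551 -0.05733053  2.24566222  0.73772673  0.06471702
  1.09075391]
to [0.4409 0.0189 0.0478] rows shift [ 0.0003 -0.     -0.0001] turn [ 0.0001  0.0008 -0.0002]
to [0.4369 0.0298 0.0478] rows shift [ 0.0009 -0.      0.0115] turn [ 0.0001  0.0359 -0.0001]
to [0.4342 0.0411 0.0478] rows shift [ 0.0029 -0.      0.0229] turn [ 0.0001  0.071  -0.0001]
to [0.4327 0.0526 0.0478] rows shift [ 0.006 -0.     0.034] turn [ 1.000e-04  1.061e-01 -1.000e-04]
to [0.4325 0.0641 0.0478] rows shift [ 0.0104 -0.      0.0448] turn [ 2.000e-04  1.412e-01 -1.000e-04]
to [0.4335 0.0757 0.0478] rows shift [ 0.016  -0.      0.0549] turn [ 2.000e-04  1.763e-01 -1.000e-04]
```

```bash
python3 -m handwheel '[[[0.0005,0,0.006,0,0.018,0],[0.001,0,0.0115,0,0.036,0],[0.002,0,0.017,0,0.053,0],[0.003,0,0.023,0,0.071,0],[0.0045,0,0.0285,0,0.088,0],[0.006,0,0.034,0,0.106,0],[0.006,0,0.034,0,0.106,0],[0.006,0,0.034,0,0.106,0]]]'
python3 - <<'E'
from go import *
s,t,M=st();print(t,s["q"])
for k in range(8,11):
    a=1.103*(1-k/10); q=W(p,[-105*np.cos(a),-105*np.sin(a),0])[0,:2]; d=q-p[:2]; to([*q,.0478],[-d[1],d[0]])
E
```

```text
clock: 5.48
tool_pos: [0.4331, 0.0527, 0.0478]
eef_rot: [-0.706, -0.027, 0.026, 0.707]
contact_force: [0.5, -0.7, 1.2]
opening: 0.198
[0.4331069  0.05266745 0.04777206] [-0.20091351  0.84909065 -0.04127654  2.26069991  0.76834858  0.0440652
  0.64976618]
to [0.4327 0.0526 0.0478] rows shift [-0.0004 -0.     -0.0001] turn [-0.0001  0.0005  0.0001]
to [0.4325 0.0641 0.0478] rows shift [ 0.0002 -0.      0.0115] turn [-0.0001  0.0356  0.0001]
to [0.4335 0.0757 0.0478] rows shift [ 0.0021 -0.      0.0229] turn [-0.0002  0.0707  0.0001]
```

```bash
python3 -m handwheel '[[[0.0003,0,0.006,0,0.018,0],[0.0005,0,0.0115,0,0.036,0],[0.0012,0,0.017,0,0.053,0],[0.002,0,0.0229,0,0.07,0],[0.002,0,0.0229,0,0.07,0],[0.002,0,0.0229,0,0.07,0],[0.002,0,0.0229,0,0.07,0]]]'
python3 - <<'E'
from go import *
s,t,M=st();print(t,s["q"]);q=(t[:2]-p[:2]);print("r",np.hypot(*q),"ang",(np.arctan2(q[1],q[0])-p[2]+0)%(2*np.pi)-np.pi)
q=W(p,[-105,0,0])[0,:2];to([*q,.0478],[-np.sin(p[2]),np.cos(p[2])])
for n in["scene","side"]: cv2.imwrite(f"pics/{n}1.png",snapshot(n)[:,:,::-1])
a=cv2.resize(cv2.imread("pics/scene1.png")[170:270,230:330],None,fx=4,fy=4,interpolation=2);b=cv2.resize(cv2.imread("pics/side1.png")[150:250,210:310],None,fx=4,fy=4,interpolation=2)
cv2.imwrite("pics/c3.png",np.hstack([a,b]))
E
```

```text
clock: 6.07
tool_pos: [0.4343, 0.0758, 0.0478]
eef_rot: [-0.705, 0.051, -0.052, 0.706]
contact_force: [3.6, -1.1, 0.5]
opening: 0.2
[0.43429695 0.07580693 0.04777135] [-0.25134098  0.84944291 -0.0415123   2.24886469  0.63475455  0.05152359
  0.51253506]
r 0.1042610356665696 ang -0.00254959398657828
to [0.4335 0.0757 0.0478] rows shift [-0.0007 -0.     -0.0003] turn [-0.0005  0.0005  0.0006]
```

View pics/c3.png

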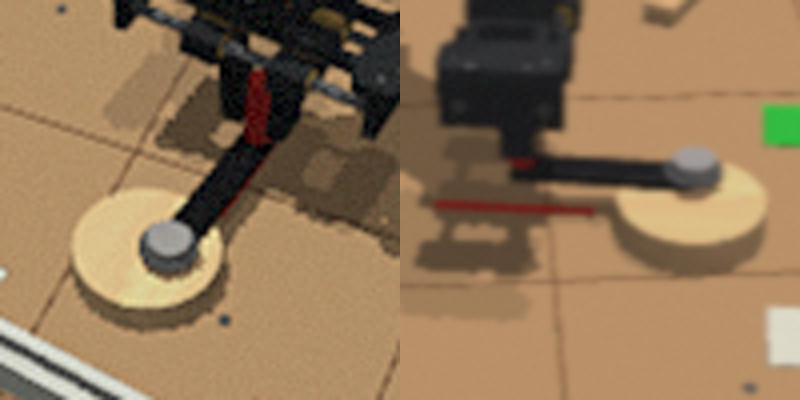

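The lever lies parallel over the red line in both views; the pose gives cam ≈ -0.003 rad. Releasing and rising.

```bash
python3 -m handwheel '[[[0,0,0,0,0,0],[0,0,0,0,0,0],[0,0,0,0,0,0],[0,0,0,0,0,0],[0,0,0,0,0,0],[0,-0.01,0,0,0,0],[0,-0.03,0,0,0,0],[0,-0.06,0,0,0,0],[0,-0.09,0,0,0,0],[0,-0.115,0,0,0,0],[0,-0.13,0,0,0,0],[0,-0.13,0,0,0,0]]]' 0.2 12
python3 - <<'E'
from go import *
to([.462,-.2635,.19],[-np.sin(p[2]),np.cos(p[2])]);print(st()[1])
E
```

```text
clock: 7.17
tool_pos: [0.4344, 0.076, 0.1803]
eef_rot: [-0.705, 0.05, -0.054, 0.706]
contact_force: [0.6, -0.2, 0.9]
opening: 0.599
to [ 0.462  -0.2635  0.19  ] rows shift [ 0.0772 -0.0101 -0.3318] turn [-0.0007 -0.0001  0.0015]
[0.43438549 0.07602056 0.18026732]
```

```bash
python3 -m handwheel '[[[0.004,0,-0.015,0,0,0],[0.01,0,-0.045,0,0,0],[0.02,-0.005,-0.08,0,0,0],[0.028,-0.01,-0.118,0,0,0],[0.036,-0.01,-0.155,0,0,0],[0.044,-0.01,-0.192,0,0,0],[0.052,-0.01,-0.23,0,0,0],[0.06,-0.01,-0.265,0,0,0],[0.068,-0.01,-0.295,0,0,0],[0.074,-0.01,-0.318,0,0,0],[0.077,-0.01,-0.332,0,0,0],[0.077,-0.01,-0.332,0,0,0]]]' 0.2 12;python3 -m handwheel '[[[0,0,0,0,0,0],[0,0,0,0,0,0],[0,0,0,0,0,0]]]'
python3 - <<'E'
from go import *
G=[.462,-.2635]
im=snapshot("wrist");c=get_calibration("wrist")
for q in proj(c,[[*G,.09],[*G,.046]]): cv2.circle(im,tuple(int(v) for v in q),2,(255,0,255),-1)
cv2.imwrite("pics/w2.png",im[:,:,::-1])
to([*G,.048],[-np.sin(p[2]),np.cos(p[2])]);s=st()[0];print(s["tool_pos"],s["q"])
im=snapshot("scene");cv2.imwrite("pics/scene2.png",im[:,:,::-1]);
for st_,ce in blobs(im,(0,150,60),(5,255,255),(200,170,330,250))[0]: print("red",st_,ce)
print("expect handle top",proj(cs,W(p,[-105,0,86])))
E
```

```text
clock: 8.17
tool_pos: [0.4594, -0.2679, 0.186]
eef_rot: [0.706, -0.055, 0.053, -0.705]
contact_force: [0.1, 0.3, -0.8]
opening: 0.6
clock: 8.42
tool_pos: [0.4607, -0.2619, 0.1874]
eef_rot: [-0.705, 0.051, -0.051, 0.706]
contact_force: [-0.2, -0.9, 0.4]
opening: 0.601
to [ 0.462  -0.2635  0.048 ] rows shift [ 0.0015  0.1396 -0.0013] turn [-0.0003  0.0009 -0.0002]
[ 0.46078153 -0.26212916  0.18760871] [ 0.74125125  0.67743782 -0.51184962  1.89385154  0.49604571  0.69921872
  1.36240578]
red [291, 187, 13, 19, 101] [295.4, 196.2]
expect handle top [[294.97925973 189.55166966]]
```

View pics/w2.png

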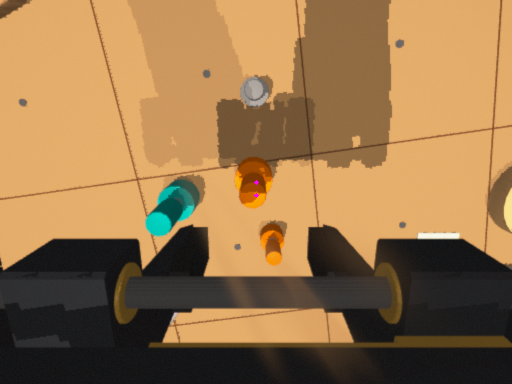

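The wrist view shows the orange knob top at (252,197), about 3 px to the left (−z) of the prediction at (256,195). I'll correct for that. The teal and small orange gauges are clear of the fingers.

```bash
python3 -m handwheel '[[[0.001,0.02,-0.004,0,0,0],[0.001,0.05,-0.004,0,0,0],[0.001,0.08,-0.004,0,0,0],[0.001,0.105,-0.004,0,0,0],[0.001,0.125,-0.004,0,0,0],[0.001,0.136,-0.004,0,0,0],[0.001,0.139,-0.004,0,0,0],[0.001,0.139,-0.004,0,0,0],[0.001,0.139,-0.004,0,0,0]]]'; python3 -m handwheel '[[[0,0,0,0,0,0],[0,0,0,0,0,0],[0,0,0,0,0,0],[0,0,0,0,0,0],[0,0,0,0,0,0],[0,0,0,0,0,0]]]' -1 20; python3 -m handwheel '[[[0,-0.01,0,0,0,0],[0,-0.03,0,0,0,0],[0,-0.05,0,0,0,0],[0,-0.06,0,0,0,0],[0,-0.06,0,0,0,0],[0,-0.06,0,0,0,0],[0,-0.06,0,0,0,0]]]'
python3 - <<'E'
from go import *
to([*W(p,[68,-110,0])[0,:2],.108],[-np.sin(p[2]),np.cos(p[2])]);print(st()[1])
im=snapshot("wrist");cv2.imwrite("pics/w3.png",im[:,:,::-1])
im=snapshot("side");cv2.imwrite("pics/s3.png",im[:,:,::-1])
cv2.imwrite("pics/c4.png",np.hstack([cv2.resize(im[200:350,190:350,::-1],(400,375)),cv2.resize(cv2.imread("pics/w3.png"),(400,375))]))
E
```

```text
clock: 9.27
tool_pos: [0.4616, -0.2678, 0.0493]
eef_rot: [0.705, -0.051, 0.052, -0.705]
contact_force: [1.1, 0.2, -0.6]
opening: 0.598
clock: 9.77
tool_pos: [0.4613, -0.268, 0.049]
eef_rot: [-0.705, 0.052, -0.052, 0.705]
contact_force: [-0.2, 0.2, 2.1]
opening: 0.267
clock: 10.35
tool_pos: [0.4603, -0.2681, 0.108]
eef_rot: [-0.705, 0.053, -0.052, 0.705]
contact_force: [-0.4, 1.2, -3.0]
opening: 0.267
to [ 0.5885 -0.0585  0.108 ] rows shift [ 9.610e-02 -1.000e-04  2.261e-01] turn [-0.0001 -0.0001 -0.0005]
[ 0.46033194 -0.26809259  0.10799474]
```

View pics/c4.png

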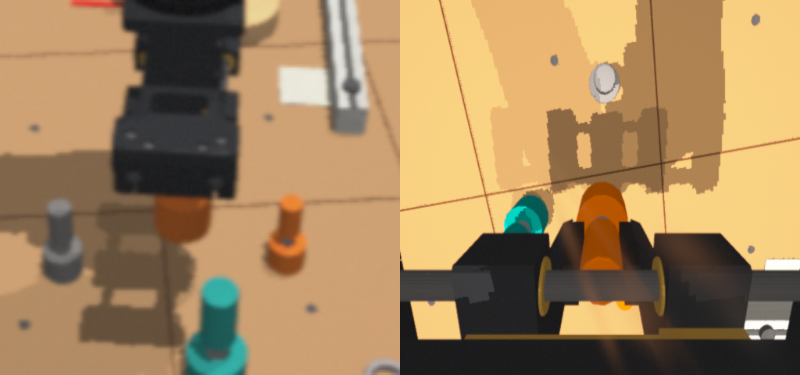

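The orange gauge is gripped and hangs upright; teal, grey and small orange are untouched. Carrying it to the white patch.

```bash
python3 -m handwheel '[[[0.004,0,0.01,0,0,0],[0.012,0,0.03,0,0,0],[0.023,0,0.055,0,0,0],[0.034,0,0.08,0,0,0],[0.045,0,0.106,0,0,0],[0.056,0,0.132,0,0,0],[0.067,0,0.158,0,0,0],[0.077,0,0.182,0,0,0],[0.086,0,0.203,0,0,0],[0.092,0,0.218,0,0,0],[0.096,0,0.226,0,0,0],[0.096,0,0.226,0,0,0]]]';python3 -m handwheel '[[[0,0,0,0,0,0],[0,0,0,0,0,0],[0,0,0,0,0,0],[0,0,0,0,0,0]]]'
python3 - <<'E'
from go import *
to([*W(p,[68,-110,0])[0,:2],.0485],[-np.sin(p[2]),np.cos(p[2])]);s=st()[0];print(s["tool_pos"],s["q"])
def orange(n):
    im=snapshot(n);cv2.imwrite(f"pics/{n}4.png",im[:,:,::-1]);return im
for n in["scene","side"]: orange(n);print([(np.round(d["bbox"],1).tolist(),round(d["confidence"],2)) for d in boxes_of("gauge_knob",n)])
for n,c in[("scene",cs),("side",cd)]:
    im=cv2.imread(f"pics/{n}4.png")[:,:,::-1].copy();x,y=proj(c,W(p,[68,-110,75]))[0].astype(int)
    B=(x-30,y-30,x+30,y+30)
    print(n,(x,y),blobs(im,(5,170,40),(14,255,255),B)[0])
E
```

```text
clock: 11.45
tool_pos: [0.5903, -0.0548, 0.1084]
eef_rot: [-0.704, 0.05, -0.051, 0.706]
contact_force: [0.2, -0.8, -1.7]
opening: 0.264
clock: 11.78
tool_pos: [0.5885, -0.0602, 0.1086]
eef_rot: [0.705, -0.053, 0.052, -0.705]
contact_force: [-0.9, -1.1, -2.6]
opening: 0.261
to [ 0.5885 -0.0585  0.0485] rows shift [-0.0002  0.0601  0.0017] turn [ 0.0003 -0.0007 -0.0002]
[ 0.58850775 -0.06017943  0.10858501] [ 0.24815599  0.84579598 -0.39594246  1.76689001  0.51089555  0.63357653
  0.97488625]
[([204.8, 200.8, 223.4, 230.9], 0.7), ([153.0, 179.7, 168.7, 208.4], 0.48)]
[([303.7, 193.9, 323.9, 217.7], 0.82), ([209.6, 278.2, 225.4, 313.8], 0.63), ([299.7, 280.4, 313.4, 309.5], 0.62), ([264.5, 313.1, 289.0, 361.8], 0.59)]
scene (np.int64(215), np.int64(220)) [([207, 198, 18, 33, 296], [214.3, 218.7])]
side (np.int64(313), np.int64(206)) [([306, 197, 18, 21, 257], [314.1, 208.0])]
```

```bash
cat > foot.py <<'E'
from go import *
def foot(tag,z,guess,show=True):
    out=[]
    th=np.linspace(0,2*np.pi,60)
    for n,c in[("scene",cs),("side",cd)]:
        im=cv2.imread(f"pics/{n}{tag}.png")[:,:,::-1].copy()
        im=cv2.resize(im,None,fx=4,fy=4,interpolation=cv2.INTER_CUBIC)
        x,y=(4*proj(c,[*guess,z+.016])[0]).astype(int);h=cv2.cvtColor(im,cv2.COLOR_RGB2HSV)
        m=cv2.inRange(h,np.array((4,160,40)),np.array((15,255,255)))
        k=np.zeros_like(m);k[y-80:y+80,x-80:x+80]=m[y-80:y+80,x-80:x+80]
        def hull(q):
            P=np.vstack([np.c_[q[0]+.02*np.cos(th),q[1]+.02*np.sin(th),0*th+zz] for zz in(z,z+.032)])
            return P
        rows=np.where(k.sum(1)>255*55)[0] if n=="scene" else np.where(k.sum(1)>255*50)[0]
        xs=np.array([(np.where(k[i])[0].min(),np.where(k[i])[0].max()+1) for i in rows])
        bot=np.where(k.any(1))[0].max()+1
        mid=(np.median(xs[:,0])+np.median(xs[:,1]))/8-.5; out.append((n,c,mid,bot/4-.5,(np.median(xs[:,1])-np.median(xs[:,0]))/4,hull))
    def res(q):
        e=[]
        for n,c,mid,b,w,hull in out:
            a=proj(c,hull(q));e+=[(a[:,0].min()+a[:,0].max())/2-mid,(a[:,1].max()-b)*.5]
        return e
    s=least_squares(res,guess);l=s.x-p[:2];cc,ss=np.cos(p[2]),np.sin(p[2])
    print("foot",s.x,"guide mm",1000*np.array([cc*l[0]+ss*l[1],-ss*l[0]+cc*l[1]]),"res",np.round(s.fun,2),"widths",[(o[4],np.ptp(proj(o[1],o[5](s.x))[:,0])) for o in out])
E
python3 -c "
from foot import *
foot(0,0,[.462,-.2635]);foot(4,.0595,[.5885,-.0602]);"
python3 -m handwheel '[[[0,0.01,0.002,0,0,0],[0,0.025,0.002,0,0,0],[0,0.04,0.002,0,0,0],[0,0.05,0.002,0,0,0],[0,0.055,0.002,0,0,0],[0,0.058,0.002,0,0,0],[0,0.059,0.002,0,0,0],[0,0.059,0.002,0,0,0],[0,0.059,0.002,0,0,0],[0,0.059,0.002,0,0,0]]]'
python3 - <<'E'
from foot import *
for n in["scene","side"]: cv2.imwrite(f"pics/{n}5.png",snapshot(n)[:,:,::-1])
foot(5,0.0005,[.5885,-.0602]);print(st()[1],st()[0]["contact_force"])
l=st()[1][:2]-p[:2];cc,ss=np.cos(p[2]),np.sin(p[2]);print("tcp guide",cc*l[0]+ss*l[1],-ss*l[0]+cc*l[1])
E
```

```text
foot [ 0.46491046 -0.26223634] guide mm [ -24.45442634 -329.64537529] res [ 0.47 -4.58  1.15 -0.68] widths [(np.float64(14.375), np.float64(16.5816396558171)), (np.float64(20.5), np.float64(22.566803289061625))]
foot [ 0.58822091 -0.0589524 ] guide mm [  67.74467568 -110.48983529] res [-0.04  0.63 -0.23  0.34] widths [(np.float64(16.75), np.float64(18.579536833048877)), (np.float64(16.25), np.float64(20.090127042064125))]
clock: 12.82
tool_pos: [0.5899, -0.0567, 0.0503]
eef_rot: [-0.705, 0.052, -0.052, 0.705]
contact_force: [0.2, 0.4, -3.3]
opening: 0.265
foot [ 0.59159392 -0.05416648] guide mm [  70.38016369 -105.26140843] res [ 0.11  0.27 -0.04  0.42] widths [(np.float64(16.0), np.float64(17.73835859877761)), (np.float64(16.0), np.float64(19.236618516512067))]
[ 0.58982165 -0.05666091  0.05022012] [ 0.62677808  0.11613026 -2.48389866]
tcp guide 0.06899244637778995 -0.1079885541921011
```

```bash
python3 -m handwheel '[[[-0.0015,0,-0.002,0,0,0],[-0.0015,0.001,-0.002,0,0,0],[-0.0015,0.0015,-0.002,0,0,0],[-0.0015,0.0015,-0.002,0,0,0],[-0.0015,0.0015,-0.002,0,0,0]]]'
python3 -m handwheel '[[[0,0,0,0,0,0],[0,0,0,0,0,0],[0,0,0,0,0,0],[0,0,0,0,0,0]]]' -0.2; python3 -m handwheel '[[[0,0,0,0,0,0],[0,0,0,0,0,0],[0,0,0,0,0,0],[0,0,0,0,0,0]]]' -1 15
python3 - <<'E'
from foot import *
for n in["scene","side"]: cv2.imwrite(f"pics/{n}6.png",snapshot(n)[:,:,::-1])
foot(6,0.000,[.5885,-.0602]);print(st()[1],st()[0]["contact_force"])
l=st()[1][:2]-p[:2];cc,ss=np.cos(p[2]),np.sin(p[2]);print("tcp guide",cc*l[0]+ss*l[1],-ss*l[0]+cc*l[1])
print(np.round(st()[2].T@np.array([cc,ss,0]),4))
to([*W(p,[68,110,0])[0,:2],st()[1][2]],[-np.sin(p[2]),np.cos(p[2])])
a=[cv2.resize(cv2.imread("pics/scene6.png")[190:290,180:310],(520,400),interpolation=2)]
cv2.imwrite("pics/c5.png",a[0])
E
```

```text
clock: 13.33
tool_pos: [0.5877, -0.0588, 0.0489]
eef_rot: [0.705, -0.052, 0.052, -0.705]
contact_force: [-1.6, 0.1, 5.4]
opening: 0.264
clock: 13.67
tool_pos: [0.5878, -0.0583, 0.0481]
eef_rot: [-0.705, 0.052, -0.052, 0.705]
contact_force: [-0.7, 0.2, 0.1]
opening: 0.4
clock: 14.0
tool_pos: [0.5877, -0.0584, 0.0481]
eef_rot: [-0.705, 0.052, -0.052, 0.705]
contact_force: [-0.0, 0.6, -0.2]
opening: 0.266
foot [ 0.590406   -0.05463987] guide mm [  69.27441543 -105.90371829] res [ 0.3  -0.89  0.45  0.09] widths [(np.float64(15.75), np.float64(17.71409738834089)), (np.float64(16.0), np.float64(19.228547034767132))]
[ 0.58766459 -0.0583892   0.04808821] [ 0.50948819  0.02905158 -1.51045491]
tcp guide 0.06711185043092599 -0.11001421143867791
[ 1.e+00 -1.e-04  1.e-04]
to [0.6208 0.1591 0.0481] rows shift [0.0009 0.     0.22  ] turn [-0. -0. -0.]
```

View pics/c5.png

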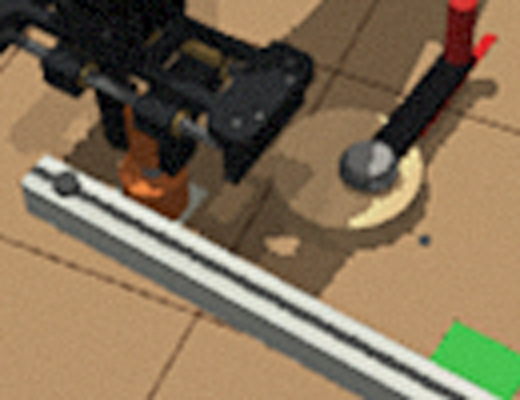

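The gauge stands on the white patch against the fence and the grip is re-seated. The TCP gives x = 67.1 and vision 69.3, against a centre line of 68. Starting the slide with force checks.

```bash
python3 -m handwheel '[[[0.0003,0,0.003,0,0,0],[0.0003,0,0.009,0,0,0],[0.0003,0,0.017,0,0,0],[0.0003,0,0.026,0,0,0],[0.0003,0,0.035,0,0,0],[0.0003,0,0.044,0,0,0],[0.0003,0,0.053,0,0,0],[0.0003,0,0.062,0,0,0],[0.0003,0,0.07,0,0,0],[0.0003,0,0.076,0,0,0],[0.0003,0,0.08,0,0,0],[0.0003,0,0.08,0,0,0]]]'
python3 - <<'E'
from foot import *
for n in["scene","side"]: cv2.imwrite(f"pics/{n}7.png",snapshot(n)[:,:,::-1])
s,t,M=st();foot(7,0.000,t[:2]);print(t,s["contact_force"],s["opening"])
l=t[:2]-p[:2];cc,ss=np.cos(p[2]),np.sin(p[2]);print("tcp guide",cc*l[0]+ss*l[1],-ss*l[0]+cc*l[1])
E
```

```text
clock: 15.1
tool_pos: [0.5998, 0.0224, 0.0482]
eef_rot: [-0.705, 0.051, -0.051, 0.706]
contact_force: [-0.1, 1.2, -3.5]
opening: 0.264
foot [0.60105483 0.02396094] guide mm [ 68.29339632 -26.59090154] res [ 0.05 -0.45  0.2  -0.23] widths [(np.float64(16.75), np.float64(17.543126540816473)), (np.float64(16.0), np.float64(17.92610803975623))]
[0.59963826 0.02065302 0.04813187] [-0.25009161 -0.10750404 -1.89307618] 0.2670867012659145
tcp guide 0.06737671281099779 -0.03007066280036379
```

```bash
python3 -m handwheel '[[[0,0.0007,0,0,0,0],[0,0.0007,0.003,0,0,0],[0,0.0007,0.009,0,0,0],[0,0.0007,0.016,0,0,0],[0,0.0007,0.023,0,0,0],[0,0.0007,0.03,0,0,0],[0,0.0007,0.037,0,0,0],[0,0.0007,0.044,0,0,0],[0,0.0007,0.051,0,0,0],[0,0.0007,0.056,0,0,0],[0,0.0007,0.06,0,0,0],[0,0.0007,0.06,0,0,0]]]'
python3 - <<'E'
from foot import *
for n in["scene","side"]: cv2.imwrite(f"pics/{n}8.png",snapshot(n)[:,:,::-1])
s,t,M=st();foot(8,0.000,t[:2]);print(t,s["contact_force"],s["opening"])
l=t[:2]-p[:2];cc,ss=np.cos(p[2]),np.sin(p[2]);print("tcp guide",cc*l[0]+ss*l[1],-ss*l[0]+cc*l[1])
to([*W(p,[67.7,110,0])[0,:2],t[2]],[-np.sin(p[2]),np.cos(p[2])])
E
```

```text
clock: 16.2
tool_pos: [0.6092, 0.0806, 0.0481]
eef_rot: [0.705, -0.051, 0.052, -0.705]
contact_force: [-0.5, -3.5, 4.8]
opening: 0.273
foot [0.61139303 0.08236656] guide mm [69.96368394 32.69910628] res [ 0.31 -1.18  0.66 -0.11] widths [(np.float64(17.25), np.float64(17.988853461416966)), (np.float64(14.5), np.float64(17.08430524462375))]
[0.60914916 0.08052665 0.04802929] [ 0.51771721 -1.19676467  5.09193687] 0.2647012376374293
tcp guide 0.06801356067154644 0.03055032019175713
to [0.6205 0.1592 0.048 ] rows shift [-0.0003  0.0001  0.0794] turn [-0.0003  0.      0.0004]
```

It is through the narrowest point with no side load and pressing on the bed at about 5 N. Continuing to the green patch.

```bash
python3 -m handwheel '[[[0,0,0.003,0,0,0],[0,0,0.009,0,0,0],[0,0,0.017,0,0,0],[0,0,0.026,0,0,0],[0,0,0.035,0,0,0],[0,0,0.044,0,0,0],[0,0,0.053,0,0,0],[0,0,0.062,0,0,0],[0,0,0.07,0,0,0],[0,0,0.076,0,0,0],[0,0,0.0795,0,0,0],[0,0,0.0795,0,0,0]]]'
python3 -m handwheel '[[[0,0,0,0,0,0],[0,0,0,0,0,0],[0,0,0,0,0,0]]]'
python3 -m handwheel '[[[0,0,0,0,0,0],[0,0,0,0,0,0],[0,0,0,0,0,0],[0,0,0,0,0,0],[0,0,0,0,0,0],[0,-0.01,0,0,0,0],[0,-0.03,0,0,0,0],[0,-0.06,0,0,0,0],[0,-0.09,0,0,0,0],[0,-0.12,0,0,0,0],[0,-0.14,0,0,0,0],[0,-0.15,0,0,0,0]]]' 0.2
python3 -m handwheel '[[[0,0,0.03,0,0,0],[-0.01,0,0.06,0,0,0],[-0.03,-0.01,0.1,0,0,0],[-0.05,-0.02,0.14,0,0,0],[-0.07,-0.03,0.18,0,0,0],[-0.09,-0.04,0.21,0,0,0],[-0.1,-0.05,0.23,0,0,0],[-0.1,-0.05,0.23,0,0,0],[-0.1,-0.05,0.23,0,0,0]]]'
python3 - <<'E'
from foot import *
for n in["scene","side"]: cv2.imwrite(f"pics/{n}9.png",snapshot(n)[:,:,::-1])
s,t,M=st();foot(9,0.000,W(p,[68,110,0])[0,:2]);print(s["clock"],t,s["contact_force"])
a=cv2.resize(cv2.imread("pics/scene9.png")[140:320,140:400],(780,540),interpolation=2)
cv2.imwrite("pics/c6.png",a)
print("handle top expect",proj(cs,W(p,[-105,0,86])),proj(cd,W(p,[-105,0,86])))
for n,B in[("scene",(270,175,320,230)),("side",(210,150,262,240))]: print(blobs(cv2.imread(f"pics/{n}9.png")[:,:,::-1].copy(),(0,150,60),(5,255,255),B)[0])
E
```

```text
clock: 17.3
tool_pos: [0.6207, 0.1587, 0.0481]
eef_rot: [0.705, -0.052, 0.052, -0.705]
contact_force: [-0.3, -3.8, 6.0]
opening: 0.264
clock: 17.55
tool_pos: [0.6207, 0.1586, 0.0481]
eef_rot: [-0.705, 0.052, -0.052, 0.705]
contact_force: [-0.1, -2.1, 6.6]
opening: 0.268
clock: 18.55
tool_pos: [0.6216, 0.1595, 0.2015]
eef_rot: [-0.704, 0.05, -0.054, 0.706]
contact_force: [0.4, 1.6, -0.5]
opening: 0.601
clock: 19.3
tool_pos: [0.5531, 0.4037, 0.2478]
eef_rot: [-0.705, 0.05, -0.05, 0.706]
contact_force: [0.8, -0.9, -1.3]
opening: 0.602
foot [0.61975614 0.15873455] guide mm [ 67.0487099 109.468329 ] res [-0.23  1.41 -0.8   0.66] widths [(np.float64(17.25), np.float64(19.418750068988686)), (np.float64(13.5), np.float64(16.06342136693445))]
19.4 [0.55542922 0.39908251 0.24668513] [-0.30786843 -0.92353936  0.27125319]
handle top expect [[294.97925973 189.55166966]] [[239.13952422 171.57106993]]
[([291, 188, 13, 18, 99], [295.4, 196.7])]
[([237, 171, 7, 21, 111], [240.0, 180.9]), ([219, 200, 39, 4, 68], [236.2, 201.2])]
```

View pics/c6.png

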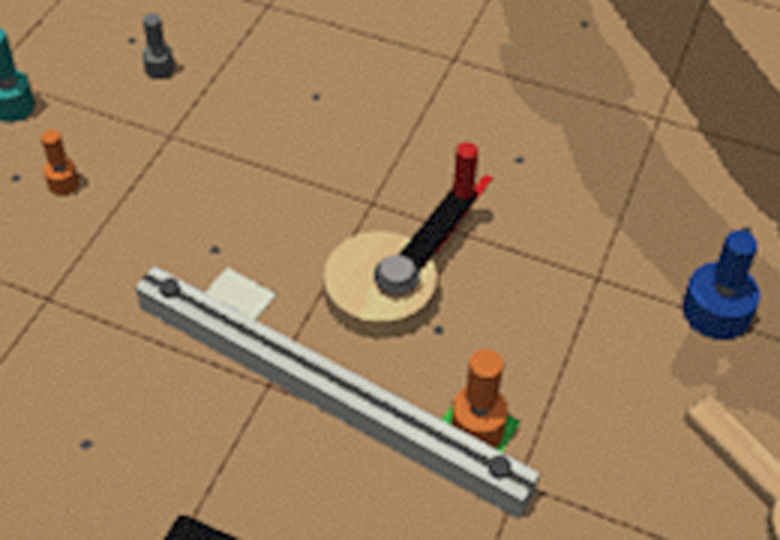

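```bash
python3 -c "
from plant import job
print(job.finish_job())"
```

```text
the job is handed in; nothing more can be done
None
```

The job is done and handed in, with the clock at about 19.4 s of the 61 s allowed; no verdict was reported.

- **Lever:** I gripped the red handle, swung it from about 1.10 rad onto the red line and released it. The tool pose before release gave cam ≈ -0.003 rad. In the final pictures the handle was within about 1 px (roughly 2 mm) of where it should be.
- **Gauge:** I stood the larger orange gauge on the white patch and re-gripped it there. I then slid it through the gap at constant height with no noticeable side load, and released it on the green patch. The last fit put its foot at guide (67, 109) mm against a target of (68, 110), standing upright.
- **Other things:** the blue gauge and the grey, turquoise and small orange ones were never touched, and the robot ended clear of everything.

**Checks that disagreed:**
- During the slide, the picture-based position of the foot differed from the tool pose by up to about 3 mm. The fence and gripper partly hid the foot.
- Early in the slide the vertical force read about -2 N, close to the gauge's weight. The tool height matched the re-grip height to about 0.1 mm, so I don't think the gauge lifted. I pressed down about 0.7 mm (5–6 N) from 30 mm before the narrowest point on.

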